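# Dock the kitchen radio and select the green station

### The job

Put the cordless radio back into its charging dock, speaker to the same side as the dock's amber light: carry it by its body, not by its dial, and lower it in so that it stands flat on the dock's floor before you let go. Then, with the radio in the dock, turn its click-stop dial until the white pointer clicks in at the large green dot, and let go. Leave the mug and the jar standing where they are.

Things in the scene. Friction and masses are not known exactly. Their poses are not given: they have to be found in the camera images.
- radio: Loose cream radio, an upright box 60 (x) x 160 (y) x 72 (z) mm with flat sides, about 0.7 kg. Origin: centre of its underside; z up. Its -x side is the front with the teal speaker panel; the black dial stands on its top at the -y end (axis at x 0, y -48 mm; 28 mm tall); a flat teal panel lies on the +y half of the top. Starts standing on the worktop, yaw within 0.6 rad.
- radio_grip (a point): Point inside the radio, 20 mm from its middle toward +y, 60 mm above its underside (12 mm below its top), near above the centre of mass: a good place to pinch the body across its 60 mm thickness (along the radio's x). Axes as the radio's.
- dock: Fixed pale wooden charging dock, a tray 84 (x) x 184 (y) mm outside, 68 x 168 mm inside (4 mm play on each side of the radio). Floor 6 mm and rim top 14 mm above the worktop; rim 8 mm wide, upright. Two brass contacts in the floor; an amber light strip, 24 mm long, on its -x rim marks the front. Origin: centre of its underside. The radio's axes shall agree with the dock's. Yaw within 0.45 rad.
- dock_floor (a point): Centre of the dock's inner floor, 6 mm above the worktop: the radio's origin belongs here. Axes as the dock's.
- dial (a joint): Dial angle (rad), growing clockwise seen from above, 0 to 4.19. Seven click stops 0.698 apart from 0; left between stops it is drawn into the nearest one (up to about 0.06 N m, friction is slight). The large green dot is the fifth stop, 2.793 (pointer 40 deg clockwise from the radio's +x); the others have small black dots. Starts at the second, third or fourth stop.
- dial_grip (a point): Point on the dial's axis, 18 mm above the radio's top. The dial is a black round skirt, radius 19 mm, 5 mm high, with an upright bar on it 36 mm long, 12 mm wide, from 4 to 28 mm above the radio's top: the bar is the grip. x points along the bar to the end with the white pointer line, z up, along the axis.
- mug_1: Bystander: white mug with leaf pattern, 82 mm across, 91 mm tall, handle to one side. Origin: centre of its underside. (To the right of the work, at y below 0 and x beyond 0.45, stands a fixed dish rack with plates, up to 0.25 m high: swing the arm in clear of it.)
- jar_1: Bystander: glass jar with grey lid, 70 mm across, 102 mm tall. Origin: centre of its underside.

How it is judged:
By the outcome, as a careful person would: the job done as asked, in the order asked, and still so for the second after the job is handed in, with the robot touching nothing.
It also fails if it takes over 72 s, if anything falls off the work surface, if the arm or the gripper's body presses on something with over 40 N, if the wrist force passes 120 N, or if a joint passes its speed limit or range.

### The arm

A 6-joint arm with a two-finger parallel gripper is mounted at the origin on a cart in front of the work surface, level with it; the furniture and walls round the work are solid. World frame = base frame: x ahead of the robot, y to its left, z up, the work surface at z = 0. Lengths are in m, angles in rad, forces in N, time in s.
With the tool pointing down it reaches from about 0.3 to 0.85 m from the base axis. Payload 4.2 kg.
Tool frame: the origin (TCP) lies where the fingers leave the gripper's body, on its centre line; the fingertips stand 78 mm ahead of it and the grasp point (between the pads) lies ctrl.pinch_z ahead of it (ctrl.pinch_z is the distance from the TCP to the grasp point, in m); z points along the fingers, y is the line along which they close (so a half turn about z gives the same grasp; the last joint's range is limited). The gripper opens to 91 mm and grips with 3 to 60 N. Pads are 32 mm wide; open, the fingers measure 118 mm over their backs; the gripper's body (76 mm by 178 mm) begins 60 mm behind the grasp point.
Start: joints at [-1.144, 0.32, 1.565, -0, 1.257, -0.02], TCP at [0.248, -0.519, 0.292] pointing down, gripper open.
Joint ranges: [-3.11, 3.11], [-0.84, 2.01], [0.21, 2.61], [-1.34, 4.49], [0.05, 2.63], [-2.56, 2.56]. Speed limits (rad/s): [2.57, 2.57, 3.14, 3.14, 3.14, 3.14].

### API

Orientations are given as a unit quaternion [x, y, z, w].
In Python, from cell import ctrl, vision gives the robot as it stands. The module is installed in compiled form; this text tells all that it offers.
- The arm moves only by the tool servo_tool, never from a script. Its argument "deltas" is a list of rows, each a list of 3 entries, a list of its own where there are three numbers: the shift along the tool's x, y, z in mm, then the turn, a rotation vector about the tool's x, y, z in degrees, then the closure, from 0 (fully open) to 1 (shut). In form: [[[tx, ty, tz], [rx, ry, rz], gripper], ...]. A call has 1 to 12 rows; each row shifts and turns the commanded pose from where the row before left it, along the tool's axes as they then stand; what a row does not reach is not made up. A row lasts 1/10 s, in which the tool goes at most 50 mm and 8.59 degrees, less where a joint would pass 70% of its speed; a pose out of reach is approached as far as the arm can. A call with a gripper value outside its range is refused whole. The fingers move at their own pace and stop on an object; the grip force is fixed at half the most. Time passes only in rows, so rows that do not move let the fingers close. It gives the time, the measured TCP pose, the force, the opening and the grip force at its end, in the units of the state.
- ctrl.state(): the state, without advancing time (a new reading comes with each control period).
- vision.grab_frame(name): name is "scene" or "top" or "wrist"; returns the picture (400x640x3 uint8, blue, green, red); there is no depth.
- vision.calibration(name): a dict with "vfov" (degrees; the focal length in pixels is half the picture's height over the tangent of half this angle, whatever the lens; pixels are square), "cx", "cy" (the principal point, pixels), "position" and "orientation" of the camera in the world. Camera axes: x right, y down, z forward; pixel columns grow to the right and rows downward; lengths in m; the calibration is good to about 2 mm. A picture is of the moment at which its call begins: read the wrist's pose just before it. calibration takes no time and is no camera call; for the wrist camera it gives the pose at the moment of the call.
- ctrl.job_done(): hands the job in; it is judged then, once.
Trained networks look in the newest picture that a camera, given by its name, has taken for a name from the list of things; names that differ only in an ending like _2 or _b are one class to them, and where a whole thing is asked for, a point or a joint stands for the part that bears it (a point fixed in the world has none). Each returns a list of dicts, best first, with "score" (0 to 1); they miss things now and then, are a little off and sometimes report something else, mostly with a low value. They report only what shows in the picture. A call takes as long as a camera call.
- vision.search_frame(camera, name): "location" ([x, y, z] in m, in the coordinates of the camera as it stood for that picture, good to about 4 mm: the middle of the surface that is visible of it).
- vision.silhouettes(camera, name): "pixels" (400x640 bool, what is visible of it).
- vision.tip_of(camera, name): "location" ([x, y, z] in m, in the coordinates of the camera as it stood for that picture, good to about 4 mm: a listed point, or the origin of a listed thing).
The state is a dict: "time": time; "joints": joint angles; "joint_velocities": joint speeds; "joint_torque": joint torques, N m; "eef_pos": TCP position; "orientation": TCP orientation; "ft_force": force on the tool from outside, world axes, zero at the start; "wrist_torque": the same for the moment, N m; "gripper_width": finger opening in m; "grip_force": force on a finger pad.
Only numpy, scipy, OpenCV 4.12 (cv2) and the standard library are available. Lean on these libraries where they do the work, as an engineer would, in place of code of your own. Each camera call takes 0.05 s, during which the arm holds its last target. There are 200 camera calls.

## Working session

There is one attempt and no reset: what is moved stays moved. The work goes in short steps, Python scripts to look and compute and a tool call to move; the robot and the scene stay as the last step left them, time stands still between calls to the robot, and variables do not carry over. Pictures are saved under pics/ and viewed, at most 10 in all, crops included, and the job is handed in when it is done.

Besides the shell and the picture viewer there is one more tool, called after "Emit:" as name(argument=value, ...) on one line, values as JSON. servo_tool: Moves the arm, as the interface text tells. Its arguments: {"type":"object","properties":{"deltas":{"type":"array"}},"required":["deltas"]}

```bash
mkdir -p pics; cat > h.py <<'E'
import numpy as np, cv2
from cell import ctrl, vision
from scipy.spatial.transform import Rotation as R
def toW(cal,p): return R.from_quat(cal["orientation"]).apply(p)+np.array(cal["position"])
def proj(cal,P):
    f=200/np.tan(np.radians(cal["vfov"]/2)); q=R.from_quat(cal["orientation"]).inv().apply(np.atleast_2d(P)-np.array(cal["position"]))
    return np.c_[f*q[:,0]/q[:,2]+cal["cx"], f*q[:,1]/q[:,2]+cal["cy"]]
def ray(cal,uv,z):
    f=200/np.tan(np.radians(cal["vfov"]/2)); uv=np.atleast_2d(uv)
    d=R.from_quat(cal["orientation"]).apply(np.c_[(uv[:,0]-cal["cx"])/f,(uv[:,1]-cal["cy"])/f,np.ones(len(uv))])
    c=np.array(cal["position"]); return c+d*((z-c[2])/d[:,2])[:,None]
E
python3 - <<'E'
from h import *
s=ctrl.state();print(s["time"],ctrl.pinch_z,s["eef_pos"],s["orientation"],s["gripper_width"])
for c in ("top","scene"):
    im=vision.grab_frame(c);cal=vision.calibration(c);cv2.imwrite(f"pics/{c}0.png",im);print(c,cal)
    for n in("radio","radio_grip","dock","dock_floor","dial_grip","mug_1","jar_1"):
        print(n,[(round(r["score"],2),toW(cal,r["location"]).round(3)) for r in vision.tip_of(c,n)[:2]])
E
```

```text
0.0 0.0595 [ 0.24830956 -0.51822584  0.29141145] [ 9.75146224e-01  2.21560533e-01 -1.87880559e-04 -8.58410087e-04] 0.09140742733696769
top {'vfov': 43.81989657817044, 'cx': 325.33421940104483, 'cy': 198.84877314823655, 'position': array([0.51991503, 0.23401409, 0.94267716]), 'orientation': array([ 0.70817177, -0.70525333,  0.01165713, -0.03121847])}
radio [(0.78, array([ 0.501,  0.341, -0.004]))]
radio_grip [(0.85, array([0.515, 0.365, 0.056]))]
dock [(0.76, array([ 0.546,  0.093, -0.003]))]
dock_floor [(0.76, array([0.547, 0.091, 0.005]))]
dial_grip [(0.93, array([0.479, 0.306, 0.087]))]
mug_1 [(0.8, array([ 0.663,  0.208, -0.   ]))]
jar_1 [(0.72, array([ 0.606,  0.465, -0.001]))]
scene {'vfov': 48.567963429621635, 'cx': 312.15409934521216, 'cy': 203.28339476845582, 'position': array([0.19823595, 0.9084764 , 0.72675173]), 'orientation': array([-0.24296623,  0.87477465, -0.40606585,  0.10415012])}
radio [(0.74, array([ 0.498,  0.349, -0.001]))]
radio_grip [(0.84, array([0.508, 0.362, 0.06 ]))]
dock [(0.97, array([ 0.543,  0.098, -0.001]))]
dock_floor [(0.91, array([0.539, 0.097, 0.006]))]
dial_grip [(0.75, array([0.477, 0.303, 0.089]))]
mug_1 [(0.78, array([ 0.665,  0.211, -0.001]))]
jar_1 [(0.94, array([ 0.6  ,  0.463, -0.003]))]
```

View pics/top0.png

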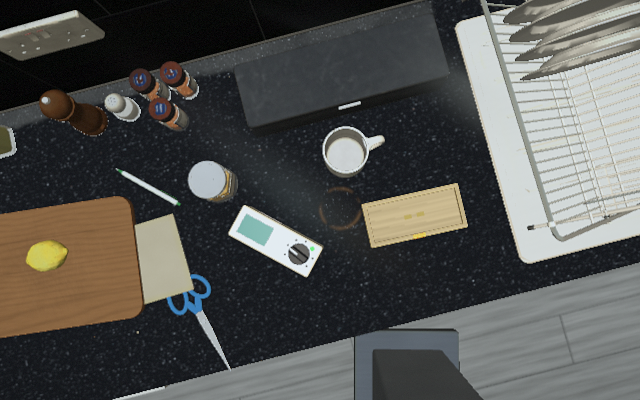

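View pics/scene0.png

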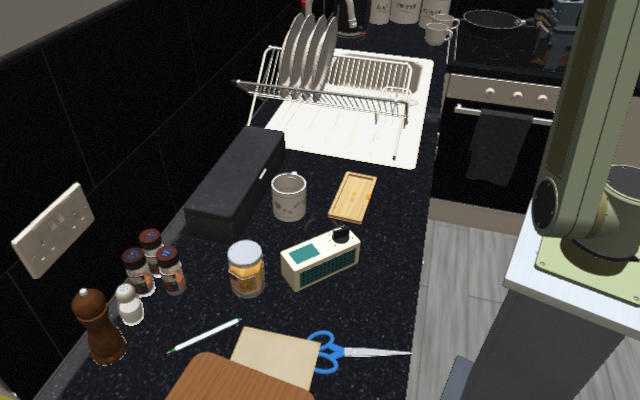

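The top view shows the radio around (276,240) with its dial at (299,254). The dock is around (414,215), with the amber strip at (420,236) on the robot side. The scene view agrees. Next I'll fit the poses from the silhouettes.

```bash
cat >> h.py <<'E'
from scipy.optimize import minimize
def pts(kind,x,y,a,z0=0):
    B=lambda X,Y,Z0,Z1,cx=0,cy=0:[(cx+i*X/2,cy+j*Y/2,z) for i in(-1,1) for j in(-1,1) for z in(Z0,Z1)]
    parts=[B(.084,.184,0,.014)] if kind=="dock" else [B(.06,.16,0,.072),
      [(.019*np.cos(t),-.048+.019*np.sin(t),z) for t in np.linspace(0,6.28,20) for z in(.072,.077)]]
    c,s=np.cos(a),np.sin(a); M=np.array([[c,-s,0],[s,c,0],[0,0,1]])
    return [np.array(p)@M.T+[x,y,z0] for p in parts]
def fit(obs,kind,x0,z0=0):
    def cost(v):
        t=0
        for cal,m in obs:
            k=np.zeros((1600,2560),np.uint8)
            for p in pts(kind,v[0],v[1],v[2],z0):
                h=cv2.convexHull((proj(cal,p)*4+1.5).round().astype(np.int32)); cv2.fillConvexPoly(k,h,1)
            k=cv2.resize(k.astype(np.float32),(640,400),interpolation=cv2.INTER_AREA)
            t+=np.abs(k-m).sum()/m.sum()
        return t/len(obs)
    x0=np.array(x0,float)
    r=minimize(cost,x0,method="Nelder-Mead",options=dict(initial_simplex=np.vstack([x0]+[x0+d for d in np.diag([.01,.01,.08])]),xatol=1e-4,fatol=1e-4))
    return r.x.round(4),round(r.fun,3)
E
python3 - <<'E'
from h import *
D={}
for c in ("top","scene"):
    vision.grab_frame(c);cal=vision.calibration(c)
    for k in("radio","dock"):
        r=vision.silhouettes(c,k); D[c,k]=(cal,r[0]["pixels"].astype(np.float32)); print(c,k,len(r),r[0]["score"])
for k,x0 in(("radio",(.5,.345,-.5)),("dock",(.545,.095,.2))):
    print(k,fit([D["top",k]],k,x0),fit([D["scene",k]],k,x0),fit([D["top",k],D["scene",k]],k,x0))
s=ctrl.state();print(s["time"]);cal=vision.calibration("wrist");T=R.from_quat(s["orientation"]);print(T.inv().apply(cal["position"]-s["eef_pos"]),(T.inv()*R.from_quat(cal["orientation"])).as_matrix().round(2),cal["vfov"], T.as_matrix().round(3))
E
```

```text
top radio 1 0.85
top dock 3 0.91
scene radio 1 0.82
scene dock 1 0.72
radio (array([ 0.5002,  0.346 , -0.4979]), np.float64(0.052)) (array([ 0.4988,  0.3476, -0.484 ]), np.float64(0.066)) (array([ 0.4998,  0.3455, -0.4899]), np.float64(0.06))
dock (array([0.5472, 0.0943, 0.2255]), np.float64(0.027)) (array([0.5439, 0.0958, 0.2215]), np.float64(0.036)) (array([0.5462, 0.0949, 0.2265]), np.float64(0.053))
1.1
[ 0.07006893  0.00031514 -0.09250443] [[ 0.   -0.97 -0.25]
 [ 1.    0.    0.  ]
 [-0.   -0.25  0.97]] 59.91350653547279 [[ 0.902  0.432  0.   ]
 [ 0.432 -0.902 -0.   ]
 [ 0.     0.    -1.   ]]
```

Emit:
servo_tool(deltas=[[[29.5,-28,-1],[0,0,0],0],[[29.5,-28,-1],[0,0,0],0],[[29.5,-28,-1],[0,0,0],0],[[29.5,-28,-1],[0,0,0],0],[[29.5,-28,-1],[0,0,0],0],[[29.5,-28,-1],[0,0,0],0],[[29.5,-28,-1],[0,0,0],0],[[29.5,-28,-1],[0,0,0],0]])

```text
time: 1.9
eef_pos: [0.3648, -0.213, 0.3005]
orientation: [0.975, 0.221, 0.0, 0.0]
ft_force: [0.9, -1.7, 0.2]
gripper_width: 0.0911
grip_force: 0.0
```

Emit:
servo_tool(deltas=[[[29.5,-28,0],[0,0,0],0],[[29.5,-28,0],[0,0,0],0],[[29.5,-28,0],[0,0,0],0],[[29.5,-28,0],[0,0,0],0],[[29.5,-28,0],[0,0,0],0],[[29.5,-28,0],[0,0,0],0],[[29.5,-28,0],[0,0,0],0],[[29.5,-28,0],[0,0,0],0],[[0,0,0],[0,0,0],0],[[0,0,0],[0,0,0],0]])

```text
time: 2.9
eef_pos: [0.4804, 0.0899, 0.3]
orientation: [0.975, 0.223, -0.0, 0.0]
ft_force: [0.4, 0.1, 0.4]
gripper_width: 0.0915
grip_force: 0.0
```

```bash
python3 - <<'E'
from h import *
s=ctrl.state();print(s["time"],s["eef_pos"],s["joints"].round(2) if hasattr(s["joints"],"round") else s["joints"])
cal=vision.calibration("wrist");im=vision.grab_frame("wrist");cv2.imwrite("pics/w1.png",im)
r=vision.silhouettes("wrist","dock");m=r[0]["pixels"].astype(np.float32);ys,xs=np.nonzero(m);print(r[0]["score"],xs.min(),xs.max(),ys.min(),ys.max())
print(fit([(cal,m)],"dock",(.546,.095,.225)))
np.save("dockm.npy",m)
E
```

```text
2.9 [0.48043575 0.08987274 0.29996292] [ 0.16  0.18  1.74 -0.    1.23  1.28]
0.79 254 436 57 172
(array([0.5459, 0.0937, 0.2226]), np.float64(0.027))
```

View pics/w1.png

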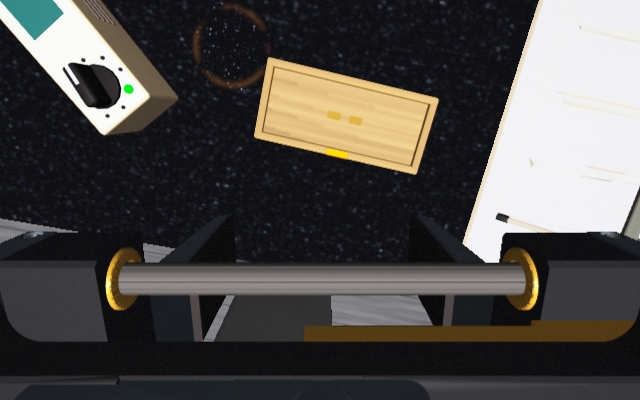

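The wrist picture shows the dock at about (345,115) with its amber strip at (337,153). The dial is at (92,85), with its pointer up-left at (70,72) and the green dot at (128,90). Next I move over the radio.

Emit:
servo_tool(deltas=[[[20,-33,0],[0,0,0],0],[[21,-33,0],[0,0,0],0],[[21,-34,0],[0,0,0],0],[[21,-34,0],[0,0,0],0],[[21,-33,0],[0,0,0],0],[[21,-33,0],[0,0,0],0],[[20,-34,0],[0,0,0],0]])

```text
time: 3.7
eef_pos: [0.5108, 0.3628, 0.3005]
orientation: [0.975, 0.22, 0.0, 0.0]
ft_force: [0.2, -1.1, 0.1]
gripper_width: 0.091
grip_force: 0.0
```

Emit:
servo_tool(deltas=[[[0,0,5],[0,0,-6],0],[[0,0,5],[0,0,-6],0],[[0,0,5],[0,0,-6],0],[[0,0,5],[0,0,-6],0],[[0,0,5],[0,0,-6],0],[[0,0,5],[0,0,-6],0],[[0,0,0],[0,0,0],0],[[0,0,0],[0,0,0],0]])

```text
time: 4.5
eef_pos: [0.5106, 0.3619, 0.2705]
orientation: [0.86, 0.51, 0.0, 0.0]
ft_force: [-0.5, 0.8, 0.3]
gripper_width: 0.0917
grip_force: 0.0
```

```bash
python3 - <<'E'
from h import *
s=ctrl.state();th=2*np.arctan2(s["orientation"][1],s["orientation"][0]);print(s["time"],s["eef_pos"],th)
cal=vision.calibration("wrist");im=vision.grab_frame("wrist");cv2.imwrite("pics/w2.png",im)
for n in("radio_grip","dial_grip"):print(n,[(round(r["score"],2),toW(cal,r["location"]).round(4)) for r in vision.tip_of("wrist",n)[:2]])
m=vision.silhouettes("wrist","radio")[0]["pixels"].astype(np.float32)
print(fit([(cal,m)],"radio",(.5,.346,-.49)))
E
```

```text
4.5 [0.51061323 0.36193871 0.27047622] 1.0712807729342708
radio_grip [(0.84, array([0.5074, 0.3626, 0.059 ]))]
dial_grip [(0.85, array([0.476 , 0.3043, 0.0913]))]
(array([ 0.4983,  0.3466, -0.4912]), np.float64(0.242))
```

View pics/w2.png

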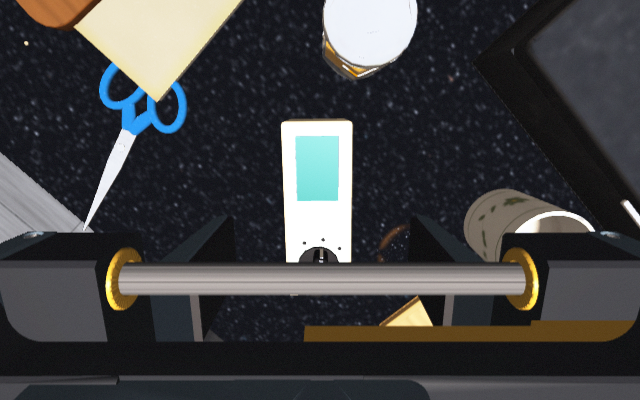

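The radio is squarely below the gripper at (281-352, 120-260), the dial at (322,255) with its pointer toward radio +y (second stop). The jar is at (370,40), clear. Now I descend and close.

Emit:
servo_tool(deltas=[[[0,-3,25],[0,0,-0.5],0],[[0,0,30],[0,0,0],0],[[0,0,30],[0,0,0],0],[[0,0,30],[0,0,0],0],[[0,0,20],[0,0,0],0],[[0,0,16],[0,0,0],0],[[0,0,0],[0,0,0],0],[[0,0,0],[0,0,0],0]])

```text
time: 5.5
eef_pos: [0.5078, 0.3647, 0.1196]
orientation: [0.857, 0.516, 0.0, 0.0]
ft_force: [-0.3, 0.2, 0.0]
gripper_width: 0.0909
grip_force: 0.0
```

Emit:
servo_tool(deltas=[[[0,0,0],[0,0,0],1],[[0,0,0],[0,0,0],1],[[0,0,0],[0,0,0],1],[[0,0,0],[0,0,0],1],[[0,0,0],[0,0,0],1],[[0,0,0],[0,0,0],1],[[0,0,0],[0,0,0],1],[[0,0,0],[0,0,0],1]])

```text
time: 6.3
eef_pos: [0.5077, 0.3646, 0.1197]
orientation: [0.857, 0.516, 0.0, 0.0]
ft_force: [-0.1, -0.5, 5.1]
gripper_width: 0.0594
grip_force: 30.0
```

Emit:
servo_tool(deltas=[[[0,0,-5],[0,0,0],1],[[0,0,-10],[0,0,0],1],[[0,0,-15],[0,0,0],1],[[0,0,-15],[0,0,0],1],[[0,0,-10],[0,0,0],1],[[0,0,-5],[0,0,0],1],[[0,0,0],[0,0,0],1],[[0,0,0],[0,0,0],1]])

```text
time: 7.1
eef_pos: [0.5072, 0.3642, 0.1785]
orientation: [0.857, 0.516, -0.001, 0.0]
ft_force: [0.4, -0.4, -6.1]
gripper_width: 0.0593
grip_force: 30.0
```

Emit:
servo_tool(deltas=[[[-8,6,0],[0,0,0],1],[[-16,11,0],[0,0,0],1],[[-20,14,0],[0,0,0],1],[[-20,14,0],[0,0,0],1],[[-22,16,0],[0,0,0],1],[[-22,16,0],[0,0,0],1],[[-22,16,0],[0,0,0],1],[[-20,14,0],[0,0,0],1],[[-20,14,0],[0,0,0],1],[[-18,13,0],[0,0,0],1],[[-12,9,0],[0,0,0],1],[[-6,4.5,0],[0,0,0],1]])

```text
time: 8.3
eef_pos: [0.5413, 0.1113, 0.1792]
orientation: [0.857, 0.515, -0.0, 0.0]
ft_force: [-0.5, 0.2, -5.2]
gripper_width: 0.0596
grip_force: 30.0
```

Emit:
servo_tool(deltas=[[[0,0,0],[0,0,-2],1],[[0,0,0],[0,0,-4],1],[[0,0,0],[0,0,-5],1],[[0,0,0],[0,0,-6],1],[[0,0,0],[0,0,-6],1],[[0,0,0],[0,0,-6],1],[[0,0,0],[0,0,-5],1],[[0,0,0],[0,0,-4],1],[[0,0,0],[0,0,-2.5],1],[[0,0,0],[0,0,0],1],[[0,0,0],[0,0,0],1],[[0,0,0],[0,0,0],1]])

```text
time: 9.5
eef_pos: [0.5414, 0.1135, 0.1792]
orientation: [0.625, 0.78, -0.0, -0.0]
ft_force: [0.2, 0.9, -5.3]
gripper_width: 0.0598
grip_force: 30.0
```

```bash
python3 - <<'E'
from h import *
s=ctrl.state();th=2*np.arctan2(s["orientation"][1],s["orientation"][0]);print(s["time"],s["eef_pos"],s["orientation"],th,s["ft_force"],s["wrist_torque"])
for c in("top","scene","wrist"):
    cal=vision.calibration(c);im=vision.grab_frame(c);cv2.imwrite(f"pics/{c}3.png",im)
    for n in("radio_grip","radio","dial_grip"):print(c,n,[(round(r["score"],2),toW(cal,r["location"]).round(4)) for r in vision.tip_of(c,n)[:2]])
    print([x["score"] for x in vision.silhouettes(c,"radio")])
a=cv2.imread("pics/scene3.png")[100:300,180:480];b=cv2.imread("pics/wrist3.png")
cv2.imwrite("pics/m3.png",np.vstack([cv2.resize(a,(450,300)),cv2.resize(b[60:340],(450,197))]))
E
```

```text
9.5 [0.54144954 0.11348248 0.17918734] [ 6.25438826e-01  7.80273203e-01 -4.69183566e-05 -4.17340641e-05] 1.7902050366039195 [ 0.24477751  0.90761699 -5.33762543] [ 0.0856783  -0.09669219 -0.03619302]
top radio_grip []
top radio []
top dial_grip []
[0.65]
scene radio_grip [(0.81, array([0.5434, 0.1159, 0.1186]))]
scene radio [(0.71, array([0.548 , 0.1008, 0.0552]))]
scene dial_grip [(0.57, array([0.558 , 0.0479, 0.1508]))]
[0.92]
wrist radio_grip [(0.93, array([0.5435, 0.1124, 0.1218]))]
wrist radio [(0.7, array([0.5426, 0.0918, 0.0643]))]
wrist dial_grip []
[0.8]
```

View pics/m3.png

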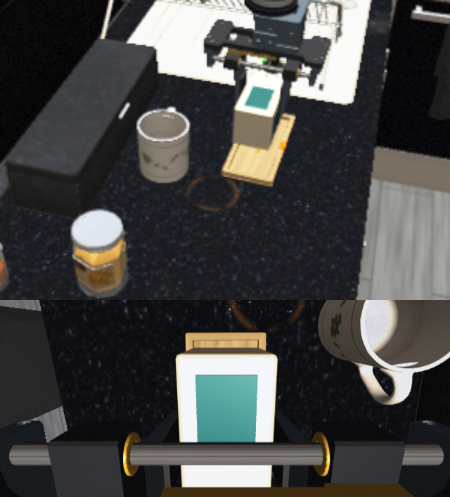

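The scene crop shows the radio held upright over the dock, and the wrist crop shows it centred on the dock's long axis. I'll check the fit numerically before lowering.

```bash
python3 - <<'E'
from h import *
s=ctrl.state();cal=vision.calibration("wrist")
tcp=np.array(s["eef_pos"]);yaw=.2194
yx=np.array([-np.sin(yaw),np.cos(yaw)]);xx=np.array([np.cos(yaw),np.sin(yaw)])
o=tcp[:2]-.0205*yx; z0=tcp[2]-.1197
W=lambda p:np.r_[o+p[0]*xx+p[1]*yx,z0+p[2]]
for n,p in dict(tl=(-.03,.08,.072),tr=(.03,.08,.072),bl=(-.03,.08,0),br=(.03,.08,0)).items(): print(n,proj(cal,W(p)).round(1))
d=np.array([.546,.094]);y2=.224;X=np.array([np.cos(y2),np.sin(y2)]);Y=np.array([-np.sin(y2),np.cos(y2)])
for p in((-.042,.092),(.042,.092)):print("dock",proj(cal,np.r_[d+p[0]*X+p[1]*Y,.014]).round(1))
im=cv2.imread("pics/wrist3.png")
cr=cv2.resize(im[90:240,230:410],None,fx=4,fy=4,interpolation=cv2.INTER_CUBIC)
cv2.imwrite("pics/c3.png",cr)
E
```

```text
tl [[246.5 134.9]]
tr [[397.  135.2]]
bl [[271.6 125.9]]
br [[371.7 126.1]]
dock [[262.7 105.1]]
dock [[379.8 104.8]]
```

View pics/c3.png

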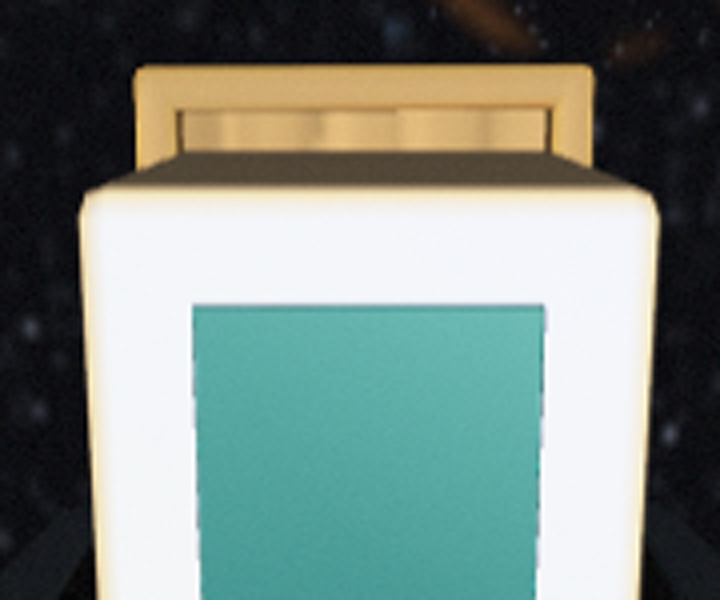

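The picture matches the prediction within about 1 mm: radio top edge at (250-395,136), dock rim at (264-378,106). I lower it.

Emit:
servo_tool(deltas=[[[0,0,10],[0,0,-0.3],1],[[0,0,12],[0,0,0],1],[[0,0,10],[0,0,0],1],[[0,0,6],[0,0,0],1],[[0,0,4],[0,0,0],1],[[0,0,3],[0,0,0],1],[[0,0,3],[0,0,0],1],[[0,0,2],[0,0,0],1],[[0,0,2],[0,0,0],1],[[0,0,1],[0,0,0],1],[[0,0,0],[0,0,0],1],[[0,0,0],[0,0,0],1]])

```text
time: 11.45
eef_pos: [0.5416, 0.1134, 0.1264]
orientation: [0.623, 0.782, 0.0, 0.0]
ft_force: [0.1, 0.1, -5.6]
gripper_width: 0.0598
grip_force: 30.0
```

Emit:
servo_tool(deltas=[[[0,0,0.5],[0,0,0],1],[[0,0,0.3],[0,0,0],1],[[0,0,0],[0,0,0],1]])

```text
time: 11.75
eef_pos: [0.5416, 0.1134, 0.1257]
orientation: [0.623, 0.782, 0.0, 0.0]
ft_force: [-0.6, -0.6, -2.8]
gripper_width: 0.06
grip_force: 30.0
```

Emit:
servo_tool(deltas=[[[0,0,0.4],[0,0,0],1],[[0,0,0],[0,0,0],1]])

```text
time: 11.95
eef_pos: [0.5416, 0.1134, 0.1257]
orientation: [0.623, 0.782, 0.0, 0.0]
ft_force: [-0.8, -0.8, 1.1]
gripper_width: 0.0599
grip_force: 30.0
```

The radio is down on the floor (z as expected, load transferred). I release, rise and look.

Emit:
servo_tool(deltas=[[[0,0,0],[0,0,0],0],[[0,0,0],[0,0,0],0],[[0,0,0],[0,0,0],0],[[0,0,0],[0,0,0],0],[[0,0,-10],[0,0,0],0],[[0,0,-25],[0,0,0],0],[[0,0,-30],[0,0,0],0],[[0,0,-35],[0,0,0],0],[[0,0,-35],[0,0,0],0],[[0,0,-35],[0,0,0],0]])

```text
time: 12.95
eef_pos: [0.5413, 0.1134, 0.2973]
orientation: [0.623, 0.782, 0.0, 0.0]
ft_force: [0.5, -0.2, -0.6]
gripper_width: 0.0908
grip_force: 0.0
```

Emit:
servo_tool(deltas=[[[0,-40,0],[0,0,0],0],[[0,-45,0],[0,0,0],0],[[0,-45,0],[0,0,0],0],[[0,-30,0],[0,0,0],0],[[0,0,0],[0,0,0],0]])

```text
time: 13.45
eef_pos: [0.3819, 0.077, 0.2958]
orientation: [0.623, 0.782, -0.0, -0.0]
ft_force: [1.4, -1.1, 0.2]
gripper_width: 0.0912
grip_force: 0.0
```

```bash
python3 - <<'E'
from h import *
s=ctrl.state();print(s["time"],s["eef_pos"],s["orientation"])
for c in("top","scene"):
    cal=vision.calibration(c);im=vision.grab_frame(c);cv2.imwrite(f"pics/{c}4.png",im)
    for n in("radio","radio_grip","dial_grip","mug_1","jar_1"):print(c,n,[(round(r["score"],2),toW(cal,r["location"]).round(4)) for r in vision.tip_of(c,n)[:2]])
    m=vision.silhouettes(c,"radio")[0]["pixels"].astype(np.float32)
    print(fit([(cal,m)],"radio",(.546,.094,.224),.006))
    if c=="top":
        for z in(0.,.1,.2):print(z,ray(cal,[(487,0),(560,240),(525,150)],z)[:,:2].round(3).tolist())
a=cv2.imread("pics/top4.png")[120:300,300:640];b=cv2.imread("pics/scene4.png")[100:260,240:440]
cv2.imwrite("pics/m4.png",np.vstack([cv2.resize(a,(560,296),interpolation=2),cv2.resize(b,(560,300)[::1],interpolation=2)]))
E
```

```text
13.45 [0.38185466 0.07697428 0.29576925] [ 6.23253026e-01  7.82020180e-01 -2.84315973e-04 -1.52020878e-04]
top radio [(0.78, array([0.5486, 0.09  , 0.0069]))]
top radio_grip [(0.87, array([0.5487, 0.1122, 0.0645]))]
top dial_grip [(0.77, array([0.558 , 0.0507, 0.0935])), (0.33, array([0.606 , 0.4617, 0.0009]))]
top mug_1 [(0.74, array([ 0.665 ,  0.2072, -0.0041]))]
top jar_1 [(0.95, array([0.6066, 0.4642, 0.    ]))]
(array([0.5473, 0.0943, 0.2139]), np.float64(0.052))
0.0 [[0.963, -0.05], [0.502, -0.178], [0.671, -0.117]]
0.1 [[0.916, -0.02], [0.504, -0.135], [0.655, -0.08]]
0.2 [[0.869, 0.01], [0.506, -0.091], [0.639, -0.042]]
scene radio [(0.6, array([0.5441, 0.0975, 0.0045]))]
scene radio_grip [(0.95, array([0.5432, 0.1143, 0.0672]))]
scene dial_grip [(0.61, array([0.5609, 0.0428, 0.096 ]))]
scene mug_1 [(0.87, array([0.6633, 0.2129, 0.0007])), (0.4, array([ 0.6029,  0.463 , -0.0021]))]
scene jar_1 [(0.79, array([ 0.6019,  0.4614, -0.0013]))]
(array([0.5474, 0.0924, 0.2336]), np.float64(0.084))
```

View pics/m4.png

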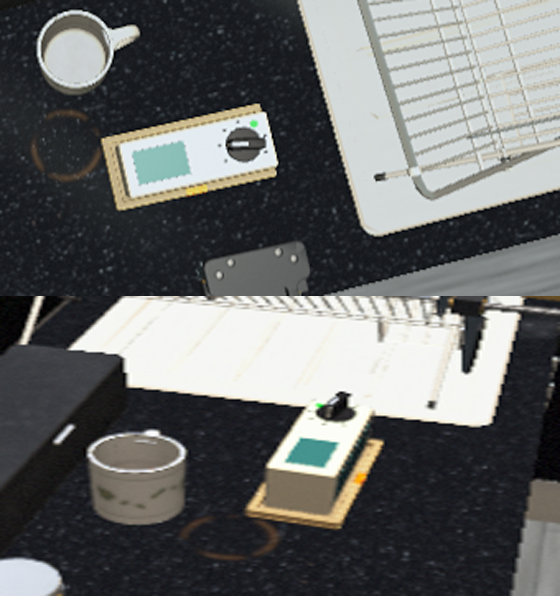

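The radio sits inside the dock, speaker to the amber side. The dial (m4 crop, 245,143) has its pointer toward world +y, about 80° in the radio frame, so it is at the second stop. Next I check how near the rack rim comes to the gripper's sweep.

```bash
python3 - <<'E'
import cv2,numpy as np
a=cv2.imread("pics/scene0.png")[40:180,220:440];b=cv2.imread("pics/top0.png")[100:270,460:640]
cv2.imwrite("pics/m5.png",np.hstack([cv2.resize(a,(440,280),interpolation=2),cv2.resize(b,(296,280),interpolation=2)]))
E
```

```text
(no output)
```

View pics/m5.png

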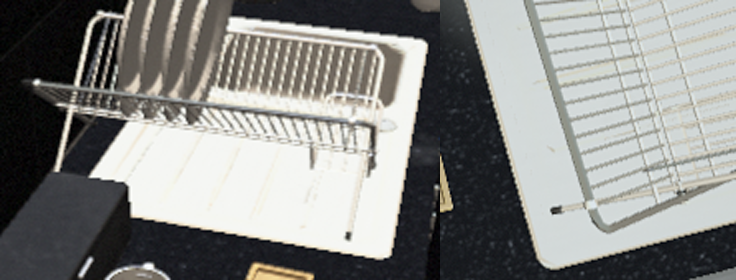

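```bash
python3 - <<'E'
from h import *
t=vision.calibration("top");s=vision.calibration("scene")
for n,a,b in(("rim corner",(557,238),(408,102)),("foot",(530,228),(393.5,158))):
    zs=np.linspace(0,.3,61);d=[np.linalg.norm(ray(t,a,z)-ray(s,b,z)) for z in zs];z=zs[np.argmin(d)];print(n,z,min(d),ray(t,a,z))
z=.155
E
```

```text
rim corner 0.2 0.009528079588381942 [[ 0.50840913 -0.08648505  0.2       ]]
foot 0.005 0.0010402841411629952 [[ 0.52368607 -0.12140324  0.005     ]]
```

The rack rim is at z≈0.2 and about 113 mm from the dial axis. The gripper body sweeps 97 mm, so it clears. I move over the dial.

Emit:
servo_tool(deltas=[[[-14,33,0],[0,0,0],0],[[-14,33,0],[0,0,0],0],[[-14,33,0],[0,0,0],0],[[-14,33,0],[0,0,0],0],[[-12.7,32.4,0],[0,0,0],0],[[0,0,15],[0,0,5],0],[[0,0,30],[0,0,5.2],0],[[0,0,0],[0,0,0],0],[[0,0,0],[0,0,0],0]])

```text
time: 15.05
eef_pos: [0.5611, 0.0475, 0.25]
orientation: [0.69, 0.724, -0.0, -0.0]
ft_force: [0.2, 0.1, 0.4]
gripper_width: 0.0911
grip_force: 0.0
```

```bash
python3 - <<'E'
from h import *
s=ctrl.state();th=2*np.arctan2(s["orientation"][1],s["orientation"][0]);print(s["time"],s["eef_pos"],th)
for c in("wrist","scene"):
    cal=vision.calibration(c);im=vision.grab_frame(c)
    for n in("dial_grip","radio_grip"):print(c,n,[(round(r["score"],2),toW(cal,r["location"]).round(4)) for r in vision.tip_of(c,n)[:2]])
    if c=="wrist":
        cv2.imwrite("pics/w6.png",im[60:360])
        y=.222
        for n,p in dict(tl=(-.03,.08),tr=(.03,.08),dial=(0,-.048)).items():print(n,proj(cal,[.5468+p[0]*np.cos(y)-p[1]*np.sin(y),.0935+p[0]*np.sin(y)+p[1]*np.cos(y),.078]).round(1))
E
```

```text
15.05 [0.56109035 0.04746047 0.25004315] 1.619825922805416
wrist dial_grip [(0.92, array([0.5564, 0.0475, 0.0941]))]
wrist radio_grip [(0.71, array([0.5435, 0.1113, 0.0676]))]
tl [[243.   33.7]]
tr [[327.3  17.7]]
dial [[316.8 200.4]]
scene dial_grip []
scene radio_grip [(0.93, array([0.5435, 0.1144, 0.0679])), (0.37, array([ 0.6053,  0.4661, -0.0032]))]
```

View pics/w6.png

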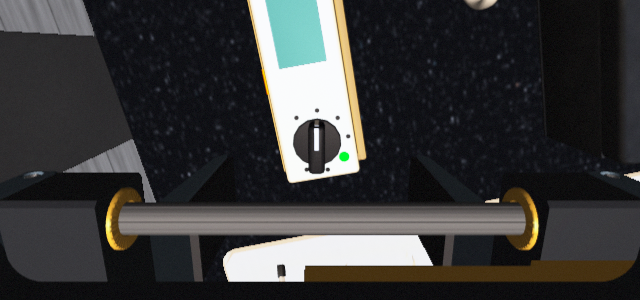

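The wrist picture shows the dial at (317,142 in the crop), where predicted, with its bar parallel to the fingers' plane, pointer up and green dot at (344,156). I centre, descend and grip.

Emit:
servo_tool(deltas=[[[-0.5,-3.6,20],[0,0,0],0],[[0,0,25],[0,0,0],0],[[0,0,20],[0,0,0],0],[[0,0,13],[0,0,0],0],[[0,0,6],[0,0,0],0.3],[[0,0,3],[0,0,0],0.6],[[0,0,0],[0,0,0],0.6],[[0,0,0],[0,0,0],0.6]])

```text
time: 16.15
eef_pos: [0.5581, 0.0468, 0.1639]
orientation: [0.69, 0.724, 0.001, 0.001]
ft_force: [0.5, 0.3, -0.8]
gripper_width: 0.0625
grip_force: 0.0
```

Emit:
servo_tool(deltas=[[[0,0,0],[0,0,0],0.75],[[0,0,0],[0,0,0],0.8],[[0,0,0],[0,0,0],0.85],[[0,0,0],[0,0,0],0.9],[[0,0,0],[0,0,0],1],[[0,0,0],[0,0,0],1],[[0,0,0],[0,0,0],1],[[0,0,0],[0,0,0],1]])

```text
time: 16.95
eef_pos: [0.5573, 0.0467, 0.1629]
orientation: [0.69, 0.724, -0.0, -0.0]
ft_force: [-0.8, 0.2, 0.2]
gripper_width: 0.0119
grip_force: 30.0
```

Emit:
servo_tool(deltas=[[[0,0,0],[0,0,5],1],[[0,0,0],[0,0,5],1],[[0,0,0],[0,0,5],1],[[0,0,0],[0,0,5],1],[[0,0,0],[0,0,5],1],[[0,0,0],[0,0,5],1],[[0,0,0],[0,0,5],1],[[0,0,0],[0,0,5],1]])

```text
time: 17.75
eef_pos: [0.5572, 0.0467, 0.1629]
orientation: [0.897, 0.442, -0.0, -0.0]
ft_force: [-1.6, -0.5, 0.1]
gripper_width: 0.012
grip_force: 30.0
```

Emit:
servo_tool(deltas=[[[0,0,0],[0,0,5],1],[[0,0,0],[0,0,5],1],[[0,0,0],[0,0,5],1],[[0,0,0],[0,0,5],1],[[0,0,0],[0,0,5],1],[[0,0,0],[0,0,5],1],[[0,0,0],[0,0,5],1],[[0,0,0],[0,0,5],1]])

```text
time: 18.55
eef_pos: [0.5572, 0.0467, 0.1629]
orientation: [0.994, 0.109, -0.001, 0.0]
ft_force: [-1.8, 0.5, 0.5]
gripper_width: 0.0119
grip_force: 30.0
```

Emit:
servo_tool(deltas=[[[0,0,0],[0,0,5],1],[[0,0,0],[0,0,5],1],[[0,0,0],[0,0,5],1],[[0,0,0],[0,0,5],1],[[0,0,0],[0,0,5],1],[[0,0,0],[0,0,5],1],[[0,0,0],[0,0,5],1],[[0,0,0],[0,0,5],1],[[0,0,0],[0,0,0],1],[[0,0,0],[0,0,0],1]])

```text
time: 19.55
eef_pos: [0.5572, 0.0468, 0.1629]
orientation: [0.972, -0.235, -0.001, 0.0]
ft_force: [-2.3, 0.6, -0.0]
gripper_width: 0.0116
grip_force: 30.0
```

Emit:
servo_tool(deltas=[[[0,0,0],[0,0,0],0.5],[[0,0,0],[0,0,0],0.5],[[0,0,0],[0,0,0],0.5],[[0,0,0],[0,0,0],0.5],[[0,0,-10],[0,0,0],0.5],[[0,0,-25],[0,0,0],0.5],[[0,0,-35],[0,0,0],0.5],[[0,0,-35],[0,0,0],0.5],[[0,0,-35],[0,0,0],0.5],[[-40,0,0],[0,0,0],0.5],[[-40,0,0],[0,0,0],0.5],[[-40,0,0],[0,0,0],0.5]])

```text
time: 20.75
eef_pos: [0.4498, 0.1022, 0.304]
orientation: [0.972, -0.236, 0.001, -0.0]
ft_force: [0.2, -0.1, 0.5]
gripper_width: 0.0455
grip_force: 0.0
```

Emit:
servo_tool(deltas=[[[-40,0,0],[0,0,0],0.5],[[-20,0,0],[0,0,0],0.5],[[0,0,0],[0,0,0],0.5],[[0,0,0],[0,0,0],0.5]])

```text
time: 21.15
eef_pos: [0.3981, 0.1294, 0.3039]
orientation: [0.972, -0.236, 0.001, -0.0]
ft_force: [0.8, -0.2, -0.8]
gripper_width: 0.0456
grip_force: 0.0
```

```bash
python3 - <<'E'
from h import *
s=ctrl.state();print(s["time"],s["eef_pos"])
t=[]
for c in("wrist","top"):
    cal=vision.calibration(c);im=vision.grab_frame(c)
    for n in("radio","dial_grip","mug_1","jar_1"):print(c,n,[(round(r["score"],2),toW(cal,r["location"]).round(4)) for r in vision.tip_of(c,n)[:1]])
    t.append(im[:300] if c=="wrist" else cv2.resize(im[160:270,350:480],(640,300),interpolation=2))
    m=vision.silhouettes(c,"radio")
    if m:print(fit([(cal,m[0]["pixels"].astype(np.float32))],"radio",(.547,.0935,.222),.006))
cv2.imwrite("pics/f.png",np.vstack(t))
E
```

```text
21.15 [0.39807198 0.12941376 0.30393364]
wrist radio [(0.64, array([0.5429, 0.0895, 0.0098]))]
wrist dial_grip []
wrist mug_1 []
wrist jar_1 []
(array([0.5479, 0.0923, 0.2445]), np.float64(0.027))
top radio [(0.91, array([0.5497, 0.0896, 0.0043]))]
top dial_grip [(0.57, array([0.5609, 0.049 , 0.0914]))]
top mug_1 [(0.75, array([ 0.6649,  0.2093, -0.0041]))]
top jar_1 [(0.79, array([0.604 , 0.4651, 0.001 ]))]
(array([0.5481, 0.0943, 0.223 ]), np.float64(0.025))
```

View pics/f.png

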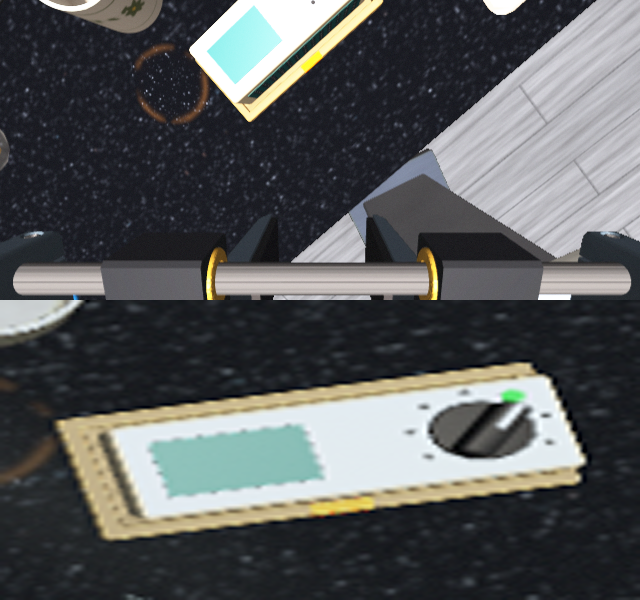

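The pointer at (515,412) points at the green dot (513,396). The radio stands in the dock with its speaker on the amber side (340,506), the mug and jar have not moved, and the robot is clear.

```bash
python3 -c "
from cell import ctrl
print(ctrl.job_done())"
```

```text
the job is handed in; nothing more can be done
None
```

The radio is standing flat in its dock with the speaker on the amber side, the dial is clicked in at the green dot, and the mug and jar are where they were; I handed the job in at about 21 s of the 72 s limit.

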